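# Fit the status beacon into its spring-loaded bayonet base and hold it home

### The arm

A 6-joint arm with a two-finger parallel gripper is mounted at the origin on the work surface. World frame = base frame: x ahead of the robot, y to its left, z up, the work surface at z = 0. Lengths are in m, angles in rad, forces in N, time in s.
With the tool pointing down it reaches from about 0.35 to 0.85 m from the base axis. Payload 8.1 kg.
Tool frame: the origin (TCP) lies at the very end of the fingers, on their centre line; the grasp point (between the pads) lies 19 mm behind it; z points along the fingers, y is the line along which they close (so a half turn about z gives the same grasp; the last joint's range is limited). The gripper opens to 85 mm and grips with 20 to 120 N. Pads are 22 mm wide; open, the fingers measure 114 mm over their backs; the gripper's body (76 mm by 85 mm) begins 54 mm behind the grasp point. The pads swing forward as they close: fully open they stand 13 mm farther back than shut.
Start: joints at [-1.291, 0.13, 1.488, -0, 1.523, -0.085], TCP at [0.214, -0.561, 0.231] pointing down, gripper open.
Joint ranges: [-2.96, 2.96], [-0.89, 2.26], [0.02, 2.5], [-1.34, 4.48], [0, 2.73], [-2.66, 2.66]. Speed limits (rad/s): [2.39, 2.39, 2.79, 3.14, 3.14, 3.14].

### API

Orientations are given as a rotation vector (axis times angle).
In Python, from bench import r gives the robot as it stands. Calls block until the motion is done:
- r.move_pose(position, orientation): joint-space move of the TCP to a pose.
- r.move_straight(position, orientation=None, rate=0.15): straight line of the TCP; orientation=None keeps the orientation; rate is the mean speed in m/s.
- r.movej(angles): joint-space move.
- r.command_gripper(opening, grasp_force=None): opening from 0.0 (shut) to 1.0 (fully open); grasp_force is the grip in N (None keeps the last); returns when the fingers have stopped.
- r.dwell(seconds).
- r.solve_ik(position, orientation): joint angles nearest the present ones, or None.
- r.get_obs(): the state.
- r.capture(name): name is "side" or "top"; returns the picture (400x640x3 uint8, red, green, blue); there is no depth.
- r.camera_params(name): a dict with "camera_matrix" (3x3 intrinsics, pixels), "dist_coeffs" ([k1, k2, p1, p2, k3] as OpenCV has them; the pictures are not rectified), "R" (3x3) and "t" (3): a world point X has camera coordinates R X + t. Camera axes: x right, y down, z forward; pixel columns grow to the right and rows downward; lengths in m; the calibration is good to about 2 mm. A picture is of the moment at which its call begins. camera_params takes no time and is no camera call.
A pose or a line that the arm cannot do raises r.IKError and nothing moves.
- r.hand_in(): hands the job in; it is judged then, once.
The state is a dict: "t": time; "q": joint angles; "dq": joint speeds; "joint_torque": joint torques, N m; "ee_pos": TCP position; "orientation": TCP orientation; "ft_force": force on the tool from outside, world axes, zero at the start; "moment": the same for the moment, N m; "width": opening from 0.0 (shut) to 1.0 (fully open); "grip_force": force on a finger pad.
Only numpy, scipy, OpenCV 4.12 (cv2) and the standard library are available. Lean on these libraries where they do the work, as an engineer would, in place of code of your own. Each camera call takes 0.05 s, during which the arm holds its last target. There are 200 camera calls.

### The job

Fit the status light (the tall element with the white ribbed lens) into the round bayonet base on the robot chassis: set its lugs in the entry slots, push it down against the spring and turn it about a quarter turn clockwise, seen from above, to the stop. Finish while still holding it by the lens, pressed down until its collar sits flush on the rim of the base and turned fully to the stop, so that I can drive the locking screw. Leave the sounder and the other things on the bench where they are.

Things in the scene. Friction and masses are not known exactly. Their poses are not given: they have to be found in the camera images.
- lamp_mid (a point): Status light, loose, upright on the bench. Point on its axis half-way up the lens, 52 mm above its underside; z up. White finely ringed cylindrical lens, diameter 48 mm, from 28 to 80 mm above the underside (grip here); low dome to 89 mm; black collar below the lens, diameter 50 mm, from 18 to 28 mm, with two ears 8 mm wide along its own +x and -x, out to radius 30.5 mm. About 0.1 kg.
- lamp: The same light; origin at the centre of its underside, same axes. Grey plug, diameter 37 mm and 18 mm high, its foot chamfered over 3 mm, with two lugs along +x and -x, straight below the ears: out to radius 23 mm, 5 mm wide, 4 to 9 mm above the underside. Half a turn about z makes no difference.
- socket_rim (a point): Centre of the flat top rim of the bayonet base, 136 mm above the bench, z up: a round grey housing, diameter 58 mm, 36 mm high, fixed on the chassis. Dark well 40 mm wide. Two entry slots through its lip, 9 mm wide and out to radius 24.5 mm, lie at +80 and -100 degrees (counter-clockwise from above) from this x axis; an upright rib outside marks each.
- beacon_base: The same base; origin at the centre of its underside, axes as socket_rim. Enter the light with its x axis at +80 (or -100) degrees in this frame and push it down until its collar rests on the rim: lamp_mid is then 34 mm above socket_rim. It then turns clockwise from above by 80 degrees to a hard stop, where its x axis lies along this x axis, either way round. It cannot turn the other way.
- contact_plate (a joint): Sprung contact plate in the well, 30 mm across, 8 mm below the rim at rest. Value: m pressed down, 0 at rest, 0.010 with the light fully home; pushes up with 4 N at first, 9 N at home. The lugs clear the lip once the collar is within 4 mm of the rim. If the turned light is let go, the spring lifts it 4 mm until the lugs bear on the lip: locked in but no longer flush.
- chassis: Robot chassis section, fixed to the bench: open frame of black side plates and an aluminium top plate, 220 mm (x) by 160 mm (y), top 100 mm above the bench. Origin at the centre of its underside. The bayonet base stands 35 mm in front (-x) of its middle; a flat green circuit board with low parts (up to 22 mm above the top plate) lies on the far half. It has the same axes as socket_rim.
- sounder_mid (a point): The sounder element, loose, standing upright on the bench: same plug, collar and ears as the light, but a squat grey top of diameter 48 mm with a flat slotted face, only 52 mm high in all. This point is on its axis, 26 mm up. Leave it alone.
- screwdriver: Screwdriver lying on the bench, 190 mm long, black handle. Origin at its underside near the middle. Leave it alone.
- tape_roll: Grey roll of tape lying flat, diameter 96 mm, 19 mm high. Origin at the centre of its underside. Leave it alone.
- mug: White mug, diameter 82 mm, 95 mm high. Origin at the centre of its underside. Leave it alone.
Not all that is in view belongs to the job. Leave any orange look-alike of the lamp alone.

How it is judged:
On the way:
1. the light is pushed into the base with its lugs in the entry slots, collar within 6 mm of the rim, not yet turned (z of lamp_mid in the frame of socket_rim below 0.04 m and horizontal distance between lamp_mid and socket_rim below 0.004 m and angle between the x axis of lamp_mid and the x axis of socket_rim, either way round above 0.8 rad).
At the end, for the whole second after the job is handed in: The light is in the base, upright within 4 degrees and centred within 4 mm, its collar within 2.5 mm of the rim (pressed down against the spring), turned to within 7 degrees of the stop, at rest, and the fingers still hold it by the lens with at least 4 N (z of lamp_mid in the frame of socket_rim between 0.031 and 0.0365 m and horizontal distance between lamp_mid and socket_rim below 0.004 m and angle between lamp_mid's own z axis and vertical below 0.07 rad and angle between the x axis of lamp_mid and the x axis of socket_rim, either way round below 0.12 rad and contact force between the fingers and lamp above 4 N and distance between the grasp point and lamp_mid below 0.04 m and linear speed of lamp below 0.02 m/s); the arm keeps its last pose, push and grip.
It fails at once if the sounder, screwdriver, tape roll or mug is moved by more than 40 mm (distance of any of sounder_mid, screwdriver, tape_roll, mug from where it was at the start of the episode above 0.04 m).
It also fails if it takes over 43 s, if anything falls off the work surface, if the arm or the gripper's body presses on something with over 40 N, if the wrist force passes 120 N, or if a joint passes its speed limit or range.

## Working session

There is one attempt and no reset: what is moved stays moved. The work goes in short steps, each a Python script; the robot and the scene stay as the last script left them, time stands still between calls to the robot, and variables do not carry over. Pictures are saved under pics/ and viewed, at most 10 in all, crops included, and the job is handed in when it is done.

```bash
mkdir -p pics; ls
python3 - <<'E'
from bench import r
import cv2,numpy as np
for n in("top","side"):
    cv2.imwrite(f"pics/{n}0.png",r.capture(n)[:,:,::-1])
    p=r.camera_params(n);R=np.array(p["R"]);print(n,np.round(p["camera_matrix"],1).tolist(),p["dist_coeffs"],R.round(3).tolist(),(-R.T@p["t"]).round(3))
o=r.get_obs();print(o)
E
```

```text
pics
top [[410.7, 0.0, 314.3], [0.0, 410.7, 199.4], [0.0, 0.0, 1.0]] [0.02121951 0.         0.         0.         0.        ] [[0.02, -1.0, 0.002], [-0.988, -0.02, -0.154], [0.154, 0.002, -0.988]] [0.322 0.03  1.173]
side [[421.3, 0.0, 320.7], [0.0, 421.3, 198.9], [0.0, 0.0, 1.0]] [-0.05677951  0.          0.          0.          0.        ] [[-0.885, -0.465, 0.015], [-0.288, 0.523, -0.802], [0.365, -0.714, -0.597]] [0.069 0.865 0.821]
{'t': 0.1, 'q': array([-1.29142555e+00,  1.31084298e-01,  1.48919937e+00, -1.32214647e-05,
        1.52303846e+00, -8.54055857e-02]), 'dq': array([-0.0004294 , -0.00116261, -0.00159189, -0.0014417 ,  0.00208019,
       -0.00117382]), 'joint_torque': array([ 1.57746512e-03, -5.70949888e+01, -5.01944625e+01, -2.58781520e-04,
        8.06785945e-03,  7.84265922e-05]), 'ee_pos': array([ 0.21391331, -0.56001465,  0.23033424]), 'orientation': array([-3.08779237e+00, -5.69506859e-01,  2.83546438e-04]), 'ft_force': array([ 0.50489975,  0.44896735, -0.26464794]), 'moment': array([-0.01318126,  0.02432946, -0.04383789]), 'grip_force': 0.0, 'width': 1.00110329930664}
```

View pics/top0.png

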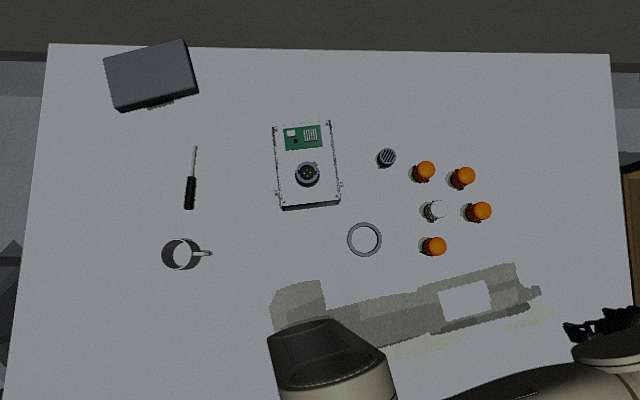

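View pics/side0.png

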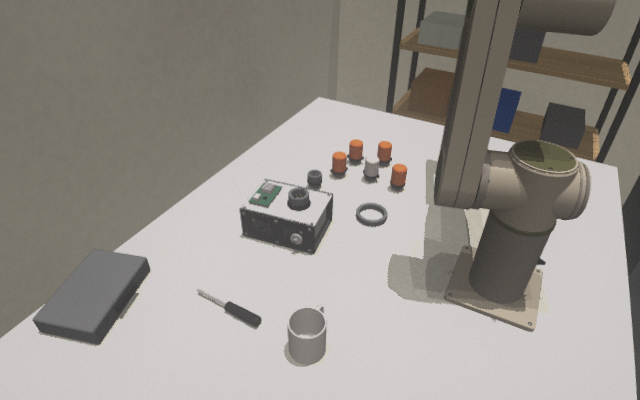

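Run:
```python
import cv2,numpy as np
t=cv2.imread("pics/top0.png");s=cv2.imread("pics/side0.png")
def c(im,x,y,w,h,k):return cv2.resize(im[y:y+h,x:x+w],(w*k,h*k),interpolation=cv2.INTER_CUBIC)
a=np.hstack([c(t,410,192,50,37,8),c(s,350,150,50,37,8)])
b=np.hstack([c(t,265,115,80,60,5)*1,c(s,270,165,80,60,5)])
b2=np.hstack([c(t,282,155,50,37,8),c(s,274,178,50,37,8)])
cv2.imwrite("pics/z1.png",cv2.convertScaleAbs(np.vstack([a,b2]),alpha=1.5))
```

```text
(no output)
```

View pics/z1.png

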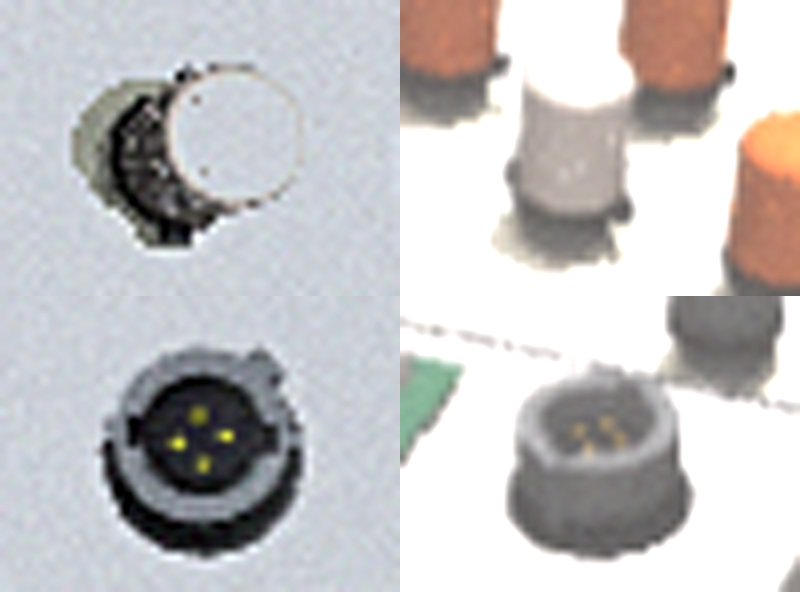

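The crops show the lens disc centred at about top (438.9, 208.8), with ears at top (432, 221)/(433, 201) and side (364, 171)/(378, 176). The base rim centre is at top (306.8, 171.9) and side (298.2, 193.1). Its slots are at top (298.7, 171.5) and (315.8, 172.8).

```bash
cat > h.py <<'E'
import cv2,numpy as np
from bench import r
def ray(n,px,z):
    p=r.camera_params(n);R=np.array(p["R"]);c=-R.T@p["t"]
    u=cv2.undistortPoints(np.float64([[px]]),np.array(p["camera_matrix"]),np.array(p["dist_coeffs"]))[0,0]
    d=R.T@np.array([u[0],u[1],1]);return c+d*(z-c[2])/d[2]
def proj(n,P):
    p=r.camera_params(n);R=np.array(p["R"])
    return cv2.projectPoints(np.float64(P).reshape(-1,3),cv2.Rodrigues(R)[0],np.array(p["t"],float),np.array(p["camera_matrix"]),np.array(p["dist_coeffs"]))[0][:,0]
E
python3 - <<'E'
from h import *
A=lambda a,b:np.degrees(np.arctan2(*(b-a)[1::-1]))
print("lens",ray("top",(438.9,208.75),.08))
e1,e2=ray("top",(432.2,221.4),.026),ray("top",(433.1,201.4),.026);print("ears top",e1,e2,A(e1,e2),(e1+e2)/2)
e1,e2=ray("side",(364.4,171),.023),ray("side",(378.1,176.2),.023);print("ears side",e1,e2,A(e1,e2),(e1+e2)/2)
print("rim",ray("top",(306.8,171.9),.136),ray("side",(298.2,193.1),.136))
a,b=ray("top",(315.8,172.8),.136),ray("top",(298.7,171.5),.136);print("slot ang",A(a,b),np.linalg.norm(a-b),(a+b)/2)
t=cv2.imread("pics/top0.png");h=cv2.cvtColor(t,cv2.COLOR_BGR2HSV)
m=cv2.inRange(h,(45,60,20),(90,255,255));cs,_=cv2.findContours(m,0,2);c=max(cs,key=cv2.contourArea)
bx=cv2.boxPoints(cv2.minAreaRect(c));W=[ray("top",q,.105) for q in bx];print("board",bx.tolist(),[A(W[i],W[(i+1)%4]) for i in range(4)])
m=cv2.inRange(h,(2,150,80),(20,255,255));cs,_=cv2.findContours(m,0,2)
for c in cs:
    if cv2.contourArea(c)>60:
        (x,y),_=cv2.minEnclosingCircle(c);print("orange",x,y,ray("top",(x,y),.07)[:2])
print("sounder",ray("top",(387,157),.052))
E
```

```text
lens [ 0.47385912 -0.30284541  0.08      ]
ears top [ 0.44521883 -0.29964465  0.026     ] [ 0.50192162 -0.30352818  0.026     ] -3.918020304081768 [ 0.47357022 -0.30158641  0.026     ]
ears side [ 0.49868928 -0.30776843  0.023     ] [ 0.44447687 -0.30032199  0.023     ] 172.17898015011585 [ 0.47158308 -0.30404521  0.023     ]
rim [0.55501401 0.05222223 0.136     ] [0.55459016 0.05209561 0.136     ]
slot ang 86.75268735708832 0.044279293633147 [0.55437819 0.05104973 0.136     ]
board [[282.6088562011719, 128.40696716308594], [319.4779357910156, 123.98267364501953], [322.0804748535156, 145.6703643798828], [285.2113952636719, 150.09466552734375]] [np.float64(-81.66706716646564), np.float64(-172.35235826575368), np.float64(98.2665204749619), np.float64(8.403625172098133)]
orange 436.75 246.125 [ 0.37456833 -0.2974727 ]
orange 481.8367919921875 210.55181884765625 [ 0.47276488 -0.42113482]
orange 465.3292541503906 174.9146270751953 [ 0.57020821 -0.38033854]
orange 425.8299865722656 169.4499969482422 [ 0.58338531 -0.27292842]
sounder [ 0.62122063 -0.16991578  0.052     ]
```

```bash
cat >> h.py <<'E'
from scipy.spatial.transform import Rotation as Ro
def ori(deg): return (Ro.from_euler('z',deg,degrees=True)*Ro.from_matrix(np.diag([1,-1,-1]))).as_rotvec()
def show():
    o=r.get_obs();print(round(o['t'],2),o['ee_pos'].round(4),'w',round(o['width'],3),'g',round(o['grip_force'],1),'F',o['ft_force'].round(1),'M',o['moment'].round(2),'q6',o['q'][5].round(2));return o
E
python3 - <<'E'
from h import *
for a in(-43,137):
    for p,b in(((.4735,-.3028,.033),a),((.555,.052,.25),a+93.3),((.555,.052,.151),a+13.3)):
        q=r.solve_ik(p,ori(b));print(a,b,None if q is None else np.round(q,2))
q=r.solve_ik((.4735,-.3028,.033),ori(-43))
try:
    r.move_pose((.4735,-.3028,.16),ori(-43))
    r.command_gripper(.82,40)
    r.move_straight((.4735,-.3028,.033),rate=.1)
    show(); r.command_gripper(0,40); show()
    r.move_straight((.4735,-.3028,.30),rate=.2);show()
except r.IKError as e: print(e)
E
```

```text
-43 -43 [-0.66  0.22  1.77  0.    1.15  1.66]
-43 50.3 [0.   0.01 1.58 0.   1.55 0.69]
-43 -29.7 [0.   0.07 1.7  0.   1.37 2.09]
137 137 [-0.66  0.22  1.77 -0.    1.15 -1.48]
137 230.3 [ 0.    0.01  1.58  0.    1.55 -2.45]
137 150.3 [ 0.    0.07  1.7   0.    1.37 -1.05]
3.37 [ 0.4741 -0.3033  0.0339] w 0.819 g 0.0 F [ 0.5  0.6 -0.8] M [-0.02 -0.01 -0.01] q6 1.66
3.69 [ 0.4741 -0.3031  0.0338] w 0.554 g 40.6 F [0.  1.6 4. ] M [ 0.18  0.04 -0.03] q6 1.66
5.17 [ 0.473  -0.3024  0.2983] w 0.551 g 41.1 F [ 0.7  0.6 -2.7] M [ 0.02  0.03 -0.02] q6 1.66
```

Run:
```python
from h import *
r.move_pose((.555,.052,.30),ori(50.3))
r.move_straight((.555,.052,.200),rate=.15);r.dwell(.3);show()
s=r.capture("side")[:,:,::-1];t=r.capture("top")[:,:,::-1];cv2.imwrite("pics/s2.png",s);cv2.imwrite("pics/t2.png",t)
c=lambda im,x,y:cv2.resize(im[y:y+75,x:x+50],(400,600),interpolation=cv2.INTER_CUBIC)
cv2.imwrite("pics/z2.png",cv2.convertScaleAbs(np.hstack([c(s,274,145),c(t,282,130)]),alpha=1.6))
```

```text
7.66 [0.5555 0.052  0.2009] w 0.554 g 41.1 F [ 0.5 -0.4 -1.6] M [ 0.02  0.03 -0.02] q6 0.69
```

View pics/z2.png

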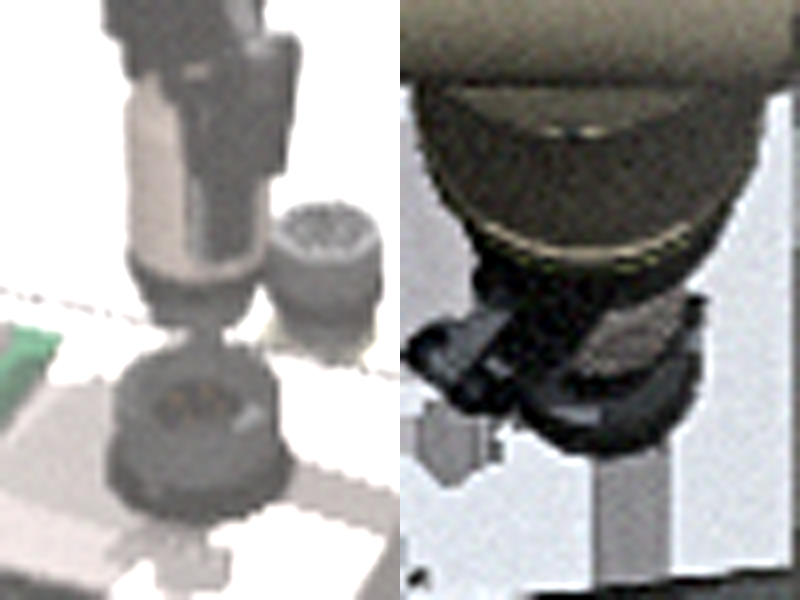

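The lamp hangs over the base. In the side crop the lens-bottom edges are at about 127 and 270, and the rim edges at 113 and 280. I'll compare these with the expected projections.

Run:
```python
from h import *
z=.2009-.033
for x,y in((.5555,.052),(.5535,.052),(.5555,.050)):
    P=proj("side",[(x,y,.136),(x,y,z+.028),(x,y,z+.06)])
    print((((P-[274,145])+.5)*8-.5).round(1).tolist())
# silhouettes: collar/lens widths at rows, ear positions
a=np.radians(87.3)
for s in(1,-1):
    E_=proj("side",[(.5555+s*.0305*np.cos(a),.052+s*.0305*np.sin(a),z+.023)]);print("ear",((E_-[274,145]+.5)*8-.5).round(0))
s=cv2.imread("pics/s2.png")
for y in(168,172,176,178,180):print(y,s[y,286:314].sum(1).tolist())
```

```text
[[195.0, 387.4], [191.9, 242.9], [190.2, 161.9]]
[[200.0, 389.0], [197.0, 244.5], [195.4, 163.5]]
[[197.9, 384.5], [194.9, 240.0], [193.2, 159.1]]
ear [[142. 299.]]
ear [[241. 213.]]
168 [625, 626, 623, 507, 358, 312, 325, 341, 343, 348, 350, 269, 278, 215, 197, 173, 187, 185, 193, 204, 275, 354, 590, 622, 622, 618, 623, 625]
172 [620, 623, 620, 486, 350, 309, 323, 334, 336, 347, 352, 265, 275, 236, 196, 188, 190, 191, 188, 231, 299, 321, 393, 359, 293, 262, 269, 256]
176 [628, 630, 625, 435, 285, 312, 325, 331, 348, 350, 356, 304, 290, 243, 208, 190, 194, 188, 217, 257, 296, 228, 237, 271, 319, 342, 311, 359]
178 [621, 621, 630, 489, 266, 211, 262, 297, 340, 346, 350, 351, 318, 304, 292, 293, 326, 317, 280, 254, 207, 200, 205, 227, 227, 229, 240, 245]
180 [629, 626, 619, 618, 466, 257, 193, 180, 199, 196, 229, 242, 237, 240, 218, 206, 190, 188, 181, 191, 287, 223, 213, 223, 232, 239, 239, 232]
```

The lens appears about 2–3 mm off the tool axis, toward tool −x. Turning the tool half a turn will separate hand offset from calibration error, and the lamp's symmetry means it can be inserted from there too.

Run:
```python
from h import *
q=r.solve_ik((.555,.052,.2),ori(50.3));q=np.array(q);q[5]-=np.pi
r.movej(q);r.dwell(.3);show()
s=r.capture("side")[:,:,::-1];cv2.imwrite("pics/s3.png",s)
for n in(2,3):
    g=cv2.imread(f"pics/s{n}.png").sum(2).astype(float)
    for y in(167,168,169,170,171):
        row=g[y];xs=np.arange(280,299);L=[x+(row[x]-480)/(row[x]-row[x+1]) for x in xs if row[x]>480>=row[x+1]]
        xs=np.arange(299,318);Rr=[x+(480-row[x])/(row[x+1]-row[x]) for x in xs if row[x]<480<=row[x+1]]
        print(n,y,np.round(L,2),np.round(Rr,2))
cv2.imwrite("pics/z3.png",cv2.convertScaleAbs(cv2.resize(s[145:220,274:324],(400,600),interpolation=2),alpha=1.6))
```

```text
10.71 [0.555 0.052 0.2  ] w 0.548 g 41.1 F [ 0.8  0.2 -1.2] M [-0.05 -0.05 -0.02] q6 -2.45
2 167 [289.11] [308.08]
2 168 [289.18] [307.53]
2 169 [289.15] [307.56]
2 170 [289.09] [307.55 317.85]
2 171 [289.02] [307.72]
3 167 [288.09] [308.85]
3 168 [288.09] [306.88]
3 169 [288.04] [306.55]
3 170 [288.08] [306.58 317.8 ]
3 171 [288.08] [306.58]
```

View pics/z3.png

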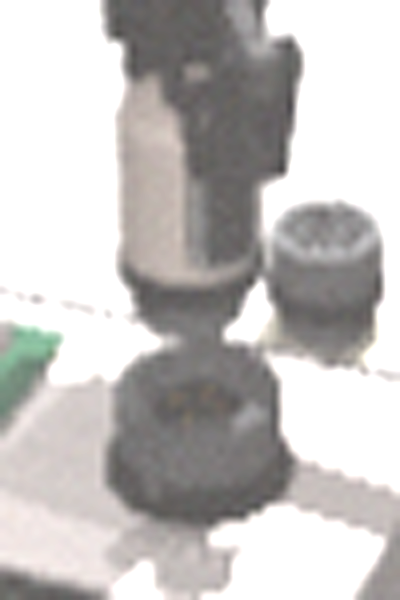

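Run:
```python
from h import *
r.command_gripper(0,60)
r.move_straight((.5543,.0512,.176),ori(230.3),rate=.08);show()
for z in(.170,.167,.164,.162,.160):
    r.move_straight((.5543,.0512,z),rate=.03);o=show()
    if o['ft_force'][2]>14 or np.hypot(*o['ft_force'][:2])>12: break
```

```text
11.43 [0.5535 0.0512 0.1748] w 0.546 g 61.4 F [ 0.4 -0.  -0.1] M [-0.01 -0.05  0.04] q6 -2.45
11.78 [0.5542 0.0512 0.1699] w 0.552 g 61.4 F [-0.5  0.4 -1.1] M [ 0.04 -0.03 -0.03] q6 -2.45
12.03 [0.5542 0.0512 0.1668] w 0.55 g 61.5 F [-0.2 -0.6 -1. ] M [ 0.01  0.02 -0.01] q6 -2.45
12.28 [0.5541 0.0513 0.1636] w 0.55 g 62.3 F [-0.9  1.5 -1.3] M [0.21 0.15 0.  ] q6 -2.45
12.53 [0.5542 0.0514 0.1619] w 0.549 g 62.0 F [-0.8  1.8 -0.2] M [ 0.4   0.27 -0.02] q6 -2.45
12.78 [0.5543 0.0514 0.1602] w 0.552 g 62.3 F [-2.9  2.8  4.3] M [ 0.65  0.66 -0.03] q6 -2.45
```

Lugs are in the slots and the plate is starting to push at 4 N. I'll continue down.

Run:
```python
from h import *
p=np.array([.5543,.0512])
for z in(.158,.156,.154,.152,.151,.150):
    o=r.get_obs();p=p+np.clip(o['ft_force'][:2]*1.0e-4,-3e-4,3e-4)
    r.move_straight((*p,z),rate=.03);o=show()
    if o['ft_force'][2]>22 or np.hypot(*o['ft_force'][:2])>15: break
print(p)
```

```text
13.03 [0.5543 0.0514 0.1584] w 0.545 g 62.4 F [-1.6  2.7  4.2] M [ 0.45  0.44 -0.02] q6 -2.45
13.28 [0.5543 0.0515 0.1565] w 0.55 g 62.4 F [-2.   0.4  4.6] M [0.23 0.46 0.04] q6 -2.45
13.53 [0.5543 0.0515 0.1547] w 0.55 g 62.5 F [-0.9  1.   6.1] M [0.21 0.43 0.07] q6 -2.45
13.78 [0.5543 0.0515 0.1528] w 0.553 g 62.6 F [-1.9  0.5  6.6] M [ 0.11  0.48 -0.01] q6 -2.45
14.03 [0.5543 0.0515 0.1521] w 0.552 g 62.6 F [-1.5  0.1  8.2] M [0.05 0.5  0.03] q6 -2.45
14.28 [0.5543 0.0516 0.152 ] w 0.552 g 63.2 F [-5.4  1.  13.3] M [0.2  0.95 0.03] q6 -2.45
[0.55322243 0.05193969]
```

Collar is on the rim (TCP z 0.152, push 13 N). Now I'll turn clockwise about the lamp axis, watching for the stop torque.

Run:
```python
from h import *
C=np.array([.5550,.0523])
def go(a):
    t=np.radians(a); r.move_pose((*(C+.0011*np.array([np.cos(t),np.sin(t)])),.1502),ori(a)); r.dwell(.1); return show()
a=230.3
go(a)
while a>150.3-9:
    a-= 10 if a>165 else 3
    o=go(a)
    if abs(o['moment'][2])>.35 or np.hypot(*o['ft_force'][:2])>20 or o['ft_force'][2]>30 or o['ft_force'][2]<5: break
print(a)
s=r.capture("side")[:,:,::-1]
cv2.imwrite("pics/z4.png",cv2.convertScaleAbs(cv2.resize(s[145:220,274:324],(400,600),interpolation=2),alpha=1.6))
```

```text
14.62 [0.5545 0.0515 0.152 ] w 0.551 g 63.2 F [-8.   1.5 14.7] M [0.55 1.77 0.01] q6 -2.45
15.02 [0.5546 0.0519 0.1519] w 0.547 g 62.9 F [-7.6  2.7 14.1] M [ 0.78  1.55 -0.25] q6 -2.27
15.41 [0.5545 0.0522 0.1519] w 0.547 g 62.8 F [-6.1  3.3 14.1] M [ 0.92  1.37 -0.2 ] q6 -2.1
15.8 [0.5545 0.0524 0.1519] w 0.549 g 62.8 F [-6.6  3.3 13.3] M [ 0.99  1.35 -0.21] q6 -1.92
16.19 [0.5545 0.0526 0.1519] w 0.549 g 62.8 F [-6.3  3.2 13.5] M [ 0.98  1.21 -0.21] q6 -1.75
16.58 [0.5545 0.0529 0.1519] w 0.549 g 62.8 F [-6.4  5.1 13.2] M [ 1.04  1.16 -0.16] q6 -1.57
16.98 [0.5547 0.0529 0.1519] w 0.549 g 62.8 F [-6.   4.3 12.4] M [ 0.93  1.04 -0.22] q6 -1.4
17.37 [0.5547 0.0533 0.1519] w 0.55 g 62.8 F [-4.9  5.1 11.9] M [ 1.02  0.92 -0.12] q6 -1.22
17.72 [0.5548 0.0535 0.152 ] w 0.543 g 62.8 F [-4.8  4.5 11.8] M [ 1.09  0.85 -0.04] q6 -1.17
18.07 [0.5549 0.0535 0.1519] w 0.55 g 62.8 F [-5.4  5.9 12.1] M [ 1.08  0.77 -0.04] q6 -1.12
18.42 [0.5551 0.0541 0.152 ] w 0.55 g 62.7 F [-4.7  6.5 11.1] M [1.51 0.63 0.12] q6 -1.07
18.77 [0.5553 0.0542 0.1522] w 0.55 g 62.7 F [-4.2  7.  12.7] M [1.42 0.54 0.47] q6 -1.01
148.3
```

View pics/z4.png

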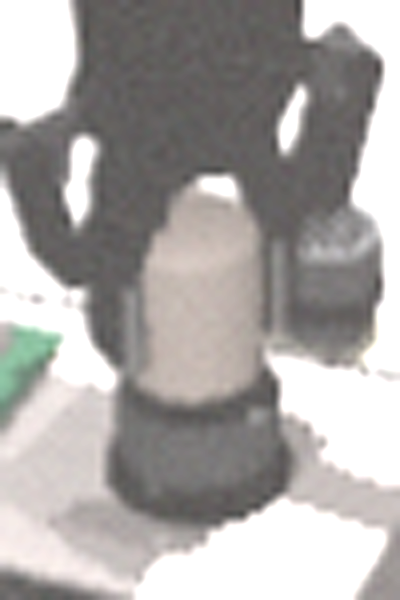

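The collar sits flush on the rim and the stop torque is rising at about 148–150°, as predicted (150.3°). One last nudge against the stop, a tilt check, then hand in.

Run:
```python
from h import *
C=np.array([.5550,.0523]);a=146.5;t=np.radians(a)
p=C+.0011*np.array([np.cos(t),np.sin(t)])+[0,.0005]
r.move_pose((*p,.1500),ori(a));r.dwell(.5);o=show()
M=Ro.from_rotvec(o['orientation']).as_matrix();print("tilt",np.degrees(np.arccos(-M[2,2])),"yaw",np.degrees(np.arctan2(M[1,0],M[0,0])))
s=r.capture("side")[:,:,::-1].copy()
g=s.sum(2).astype(int)
for y in(172,176,180,184,188):print(y,g[y,286:314].tolist())
```

```text
19.57 [0.5555 0.0548 0.1522] w 0.549 g 62.9 F [-3.1  7.9 13.3] M [1.51 0.47 0.46] q6 -0.98
tilt 0.24880649527695448 yaw 146.56747428648015
172 [184, 181, 190, 177, 188, 182, 192, 183, 267, 319, 331, 335, 335, 333, 337, 338, 330, 333, 321, 292, 201, 192, 182, 187, 192, 189, 205, 222]
176 [181, 181, 182, 175, 183, 200, 316, 354, 364, 360, 365, 369, 366, 362, 366, 366, 357, 351, 342, 309, 241, 212, 271, 235, 191, 325, 313, 365]
180 [185, 181, 185, 176, 206, 272, 330, 347, 358, 354, 359, 347, 355, 351, 343, 344, 333, 324, 314, 303, 224, 194, 276, 232, 191, 215, 236, 238]
184 [184, 193, 196, 265, 280, 230, 316, 351, 349, 350, 346, 352, 354, 345, 344, 340, 337, 329, 320, 300, 240, 198, 273, 234, 192, 185, 180, 186]
188 [220, 184, 183, 259, 282, 239, 317, 342, 345, 345, 346, 349, 346, 347, 344, 341, 343, 333, 315, 304, 277, 355, 298, 302, 304, 313, 257, 272]
```

Torque has levelled off, so I'll check the ear positions against the expected yaw before handing in.

Run:
```python
from h import *
s=r.capture("side")[:,:,::-1]
k=14;x0,y0,w,h=278,172,42,40
im=cv2.convertScaleAbs(cv2.resize(s[y0:y0+h,x0:x0+w],(w*k,h*k),interpolation=2),alpha=1.9,beta=-60)
cv2.imwrite("pics/z5.png",im)
for d in(-3,7.3,17,27):
    t=np.radians(d);u=np.array([np.cos(t),np.sin(t),0])
    P=proj("side",[np.array([.555,.052,.146])+e*.0305*u for e in(1,-1)]);print(d,((P-[x0,y0]+.5)*k-.5).round(0).tolist())
```

```text
-3 [[159.0, 213.0], [418.0, 308.0]]
7.3 [[145.0, 227.0], [431.0, 293.0]]
17 [[137.0, 242.0], [438.0, 278.0]]
27 [[132.0, 257.0], [442.0, 263.0]]
```

View pics/z5.png

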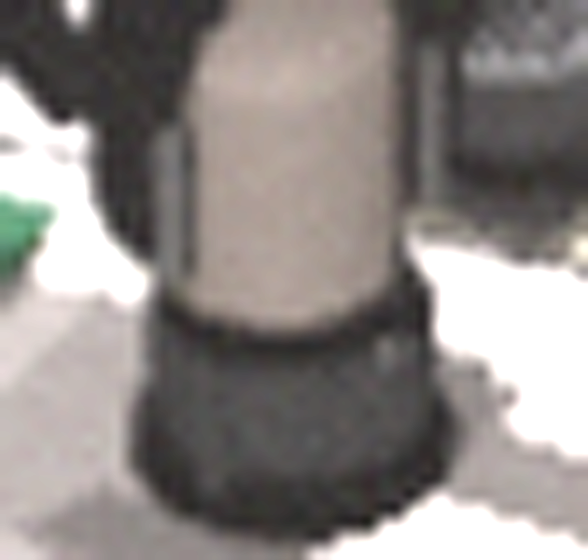

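Run:
```python
from h import *
C=np.array([.5550,.0523])
for a in(144.5,142.5):
    t=np.radians(a);p=C+.0011*np.array([np.cos(t),np.sin(t)])
    r.move_pose((*p,.1500),ori(a));r.dwell(.4);o=show()
M=Ro.from_rotvec(o['orientation']).as_matrix();print("yaw",np.degrees(np.arctan2(M[1,0],M[0,0])))
```

```text
20.32 [0.5554 0.0552 0.1521] w 0.549 g 62.8 F [-4.6 11.2 13.1] M [2.2  0.41 0.49] q6 -0.95
20.97 [0.5556 0.0548 0.152 ] w 0.546 g 64.0 F [-2.7  9.2 10.5] M [1.79 0.06 1.27] q6 -0.91
yaw 142.6383993622659
```

Run:
```python
from h import *
r.dwell(.3);show();print(r.hand_in())
```

```text
21.27 [0.5556 0.0548 0.152 ] w 0.551 g 64.0 F [-1.9  8.8 10.9] M [1.88 0.04 1.25] q6 -0.91
the job is handed in; nothing more can be done
None
```

I handed the job in at about 21 s with the status light in the bayonet base: collar flush on the rim, turned clockwise to a firm stop (1.25 N m), and still held by the lens at about 64 N; the hand-in gave no pass/fail result.

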